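# Sign off the steriliser record with the self-inking stamp

### The job

The load is checked, so release it on the record: stand the self-inking stamp squarely inside the thick-lined box on the clipboard's sheet and press its knob all the way down to the stop for a moment, printing nowhere else. Then let the knob spring up, lift the stamp off and leave it standing upright on the bare worktop, clear of the clipboard, without disturbing the bottle, the jar or the pen.

Things in the scene. Friction and masses are not known exactly. Their poses are not given: they have to be found in the camera images.
- stamp: Loose steel-frame self-inking stamp, 0.4 kg, 144 mm tall. Black foot 50 mm (its x) by 80 mm (y), steel frame up to 81 mm, 25 mm thick stem, and at 114 to 144 mm a round black knob, 44 mm wide, domed on top, straight-sided from 127 to 136 mm: lift the stamp by it from above. Origin: centre of the foot's underside, z up along the plunger. A half turn about z makes no difference.
- stamp_head (a joint): Travel of the knob down into the frame, in m: 0 = sprung up (at rest), 0.022 = fully down on its stop. The spring pushes back with about 3 N at the top and 12 N at the stop and returns the knob by itself. The stamp prints only near the stop.
- knob_top (a point): Centre of the domed top of the stamp's knob, 144 mm above the foot's underside when sprung up; it goes down with the knob.
- clipboard: A5 clipboard fixed on the worktop, 236 mm (its x) by 166 mm (y): dark board with a white pad whose top is 6 mm above the worktop. A low steel clip (17 mm high) is at its +x edge, away from the robot. The upper half of the sheet is a thin-ruled table with a loose pen lying on it. Origin: centre of the board's underside.
- stamp_box (a point): Centre of the empty thick-lined box on the lower part of the sheet, on the paper, 55 mm toward -x and 12 mm toward -y of the clipboard's origin and 6 mm above the worktop. The box is 70 mm along its x and 100 mm along its y (axes as the clipboard's): the stamp's foot, long side along y, fits inside with 10 mm to spare all round.
- amber_bottle: Bystander: loose amber glass bottle with a white cap, 42 mm in diameter, 85 mm tall; origin at the centre of its underside.
- cobalt_jar: Bystander: loose dark blue lidded jar, 70 mm in diameter, 81 mm tall; origin at the centre of its underside. Beyond it a tall, thin side panel of the wall cabinet stands on the worktop, from x = 0.61 m to the wall at y = 0.07 to 0.09 m: keep the arm clear of it.
- pen: Bystander: loose pen, 145 mm long, 9 mm high, lying on the upper half of the clipboard's sheet; origin at the middle of its underside.

How it is judged:
By the outcome, as a careful person would: the job done as asked, in the order asked, and still so for the second after the job is handed in, with the robot touching nothing.
It also fails if it takes over 61 s, if anything falls off the work surface, if the arm or the gripper's body presses on something with over 40 N, if the wrist force passes 120 N, or if a joint passes its speed limit or range.

### The arm

A 7-joint arm with a two-finger parallel gripper is mounted at the origin on a cart in front of the work surface, level with it; the furniture and walls round the work are solid. World frame = base frame: x ahead of the robot, y to its left, z up, the work surface at z = 0. Lengths are in m, angles in rad, forces in N, time in s.
With the tool pointing down it reaches from about 0.4 to 0.875 m from the base axis. Payload 6.5 kg.
Tool frame: the origin (TCP) lies midway between the tips of the shut fingers; the grasp point (between the pads) lies 19 mm behind it; z points along the fingers, x is the direction in which the jaws open and shut, and the axes are right-handed (so a half turn about z gives the same grasp; the last joint's range is limited). The gripper opens to 85 mm and grips with 20 to 120 N. Pads are 22 mm wide; open, the fingers measure 114 mm over their backs; the gripper's body (76 mm by 85 mm) begins 54 mm behind the grasp point. The pads swing forward as they close: fully open they stand 13 mm farther back than shut.
Start: joints at [-1.265, 0.536, -0.004, 1.538, 0.003, 1.067, -0.071], TCP at [0.236, 0.606, 0.231] pointing down, gripper open.
Joint ranges: [-2.7, 2.7], [-0.37, 2.16], [-1.27, 1.26], [0.24, 2.4], [-1.31, 4.45], [0.19, 1.91], [-2.76, 2.76]. Speed limits (rad/s): [2.39, 2.39, 3.14, 3.14, 3.14, 3.14, 3.14].

### API

Orientations are given as a unit quaternion [x, y, z, w].
In Python, from bench import robot, vision gives the robot as it stands.
- The arm moves only by the tool servo_tool, never from a script. Its argument "rows" is a list of rows, each an object of numbers: "ax", "ay", "az": the turn, a rotation vector about the tool's x, y, z in degrees; "tx", "ty", "tz": the shift along the tool's x, y, z in m; "claw": the finger opening in m, from 0 to 0.0854. A call has 1 to 12 rows; each row shifts and turns the commanded pose from where the row before left it, along the tool's axes as they then stand; what a row does not reach is not made up. A row lasts 1/8 s, in which the tool goes at most 62.5 mm and 10.7 degrees, less where a joint would pass 70% of its speed; a pose out of reach is approached as far as the arm can. A call with a gripper value outside its range is refused whole. The fingers move at their own pace and stop on an object; "newtons" is the grip in N (left out, the last holds). Time passes only in rows, so rows that do not move let the fingers close. It gives the time, the measured TCP pose, the force and the opening at its end, in the units of the state.
- robot.observe(): the state, without advancing time (a new reading comes with each control period).
- vision.snapshot(name): name is "side" or "top" or "wrist"; returns (picture, depth): 400x640x3 uint8, red, green, blue; 400x640 float32, m along the optical axis (not along the pixel's ray), 0 where there is no reading.
- vision.camera_info(name): a dict with "fx", "fy", "cx", "cy" (pixels), "k1" (the pictures are not rectified: a ray, as slopes to the right and down, at radius r is drawn at 1 + k1 r^2 times it, then the intrinsics apply), "world_from_camera" (4x4, takes a point from camera to world coordinates); the wrist camera has in their place "hand_eye" (4x4, takes a point from camera to tool coordinates, whose origin is the TCP and whose axes are the tool frame's). Camera axes: x right, y up, looking along -z (the intrinsics and any distortion apply to the point x, -y, -z); pixel columns grow to the right and rows downward; lengths in m; the calibration is good to about 2 mm. A picture is of the moment at which its call begins: read the wrist's pose just before it. camera_info takes no time and is no camera call.
- robot.close_job(): hands the job in, once; it reports no verdict.
The state is a dict: "time": time; "qpos": joint angles; "qvel": joint speeds; "joint_torque": joint torques, N m; "tool_pos": TCP position; "tool_rot": TCP orientation; "wrist_force": force on the tool from outside, world axes, zero at the start; "torque": the same for the moment, N m; "gripper_width": opening from 0.0 (shut) to 1.0 (fully open).
Only numpy, scipy, OpenCV 4.12 (cv2) and the standard library are available. Lean on these libraries where they do the work, as an engineer would, in place of code of your own. Each camera call takes 0.05 s, during which the arm holds its last target.

## Working session

There is one attempt and no reset: what is moved stays moved. The work goes in short steps, Python scripts to look and compute and a tool call to move; the robot and the scene stay as the last step left them, time stands still between calls to the robot, and variables do not carry over. Pictures are saved under pics/ and viewed, and the job is handed in when it is done.

Besides the shell and the picture viewer there is one more tool, called after "Call:" as name(argument=value, ...), one argument or row to a line, values as JSON. servo_tool: Moves the arm, as the interface text tells. Its arguments: {"type":"object","properties":{"rows":{"type":"array"},"newtons":{"type":"number"}},"required":["rows"]}

```bash
ls; mkdir -p pics
python3 - <<'E'
from bench import robot, vision
import cv2,numpy as np
s=robot.observe(); print({k:np.round(v,3).tolist() for k,v in s.items()})
for n in("side","top","wrist"):
    p,d=vision.snapshot(n); cv2.imwrite(f"pics/{n}0.png",p[:,:,::-1]); np.save(f"pics/{n}0.npy",d); np.save(f"pics/{n}0rgb.npy",p)
    c=vision.camera_info(n); print(n,{k:np.round(v,3).tolist() for k,v in c.items()})
E
```

```text
pics
{'time': 0.0, 'qpos': [-1.265, 0.537, -0.004, 1.539, 0.003, 1.067, -0.071], 'qvel': [0.0, 0.001, 0.0, -0.0, -0.001, 0.002, -0.0], 'joint_torque': [0.0, -58.34, 1.049, -25.91, 0.012, 0.009, -0.0], 'tool_pos': [0.236, 0.605, 0.23], 'tool_rot': [0.826, 0.564, -0.001, 0.001], 'wrist_force': [-0.899, -0.856, 0.8], 'torque': [-0.023, -0.056, 0.015], 'gripper_width': 0.999}
side {'fx': 372.087, 'fy': 372.087, 'cx': 318.832, 'cy': 201.617, 'k1': 0.013, 'world_from_camera': [[1.0, 0.012, 0.021, 0.535], [0.008, 0.652, -0.758, -0.666], [-0.023, 0.758, 0.652, 0.66], [0.0, 0.0, 0.0, 1.0]]}
top {'fx': 466.42, 'fy': 466.42, 'cx': 319.729, 'cy': 206.603, 'k1': -0.074, 'world_from_camera': [[-0.001, 0.988, -0.153, 0.358], [-1.0, 0.003, 0.024, -0.003], [0.024, 0.153, 0.988, 1.003], [0.0, 0.0, 0.0, 1.0]]}
wrist {'fx': 329.779, 'fy': 329.779, 'cx': 323.538, 'cy': 199.323, 'k1': -0.031, 'hand_eye': [[1.0, 0.0, -0.0, -0.0], [0.0, -0.951, -0.308, -0.08], [-0.0, 0.308, -0.951, -0.142], [0.0, 0.0, 0.0, 1.0]]}
```

View pics/top0.png

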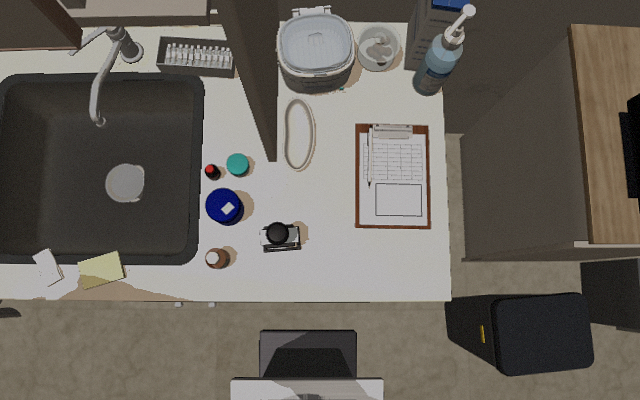

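View pics/side0.png

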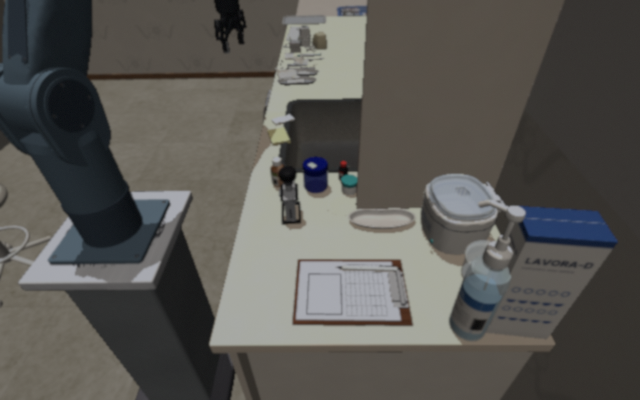

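View pics/wrist0.png

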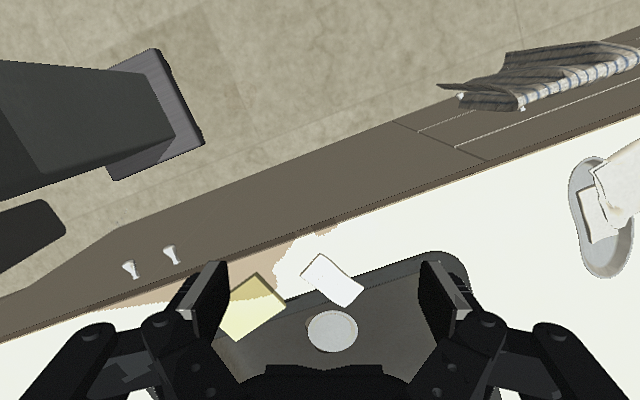

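The top view shows the stamp with its knob at about (278,233), the jar at (224,207), the bottle at (217,258), the clipboard from (356,124) to (431,228) with the thick box from (375,183) to (422,216), and the pen at (370,158). The cabinet panel's edge ends near (270,160). Next I'll measure these.

```bash
cat > h.py <<'E'
import numpy as np,cv2
from bench import robot,vision
from scipy.spatial.transform import Rotation as R
def T(name,st=None):
    c=vision.camera_info(name)
    if name!="wrist": return c,np.array(c["world_from_camera"])
    M=np.eye(4);M[:3,:3]=R.from_quat(st["tool_rot"]).as_matrix();M[:3,3]=st["tool_pos"]
    return c,M@np.array(c["hand_eye"])
def rays(name,uv,st=None):
    c,M=T(name,st); K=np.array([[c["fx"],0,c["cx"]],[0,c["fy"],c["cy"]],[0,0,1.]])
    n=cv2.undistortPoints(np.array(uv,float).reshape(-1,1,2),K,np.array([c["k1"],0,0,0.])).reshape(-1,2)
    d=np.c_[n[:,0],-n[:,1],-np.ones(len(n))]
    return M[:3,3],d@M[:3,:3].T
def plane(name,uv,z,st=None):
    o,d=rays(name,uv,st); return o+d*((z-o[2])/d[:,2])[:,None]
def pts(name,uv,dep,st=None):
    o,d=rays(name,uv,st); return o+d*np.array([dep[int(v),int(u)] for u,v in uv])[:,None]
E
python3 - <<'E'
from h import *
np.set_printoptions(precision=4,suppress=True)
p=cv2.imread("pics/top0.png"); d=np.load("pics/top0.npy")
crop=p[110:290,195:445]; cv2.imwrite("pics/topcrop.png",cv2.resize(crop,None,fx=3.2,fy=3.2,interpolation=cv2.INTER_CUBIC))
s=cv2.imread("pics/side0.png"); cv2.imwrite("pics/sidecrop.png",cv2.resize(s[150:330,250:430],None,fx=3.3,fy=3.3,interpolation=cv2.INTER_CUBIC))
# height maps
vv,uu=np.mgrid[0:400,0:640]; uv=np.c_[uu.ravel(),vv.ravel()]
P=pts("top",uv,d).reshape(400,640,3); np.save("pics/topP.npy",P)
for a in [(278,233),(224,207),(217,258),(400,200),(330,240),(238,165),(212,172),(369,155),(392,129)]: print(a,P[a[1],a[0]])
E
```

```text
(278, 233) [0.4414 0.0536 0.142 ]
(224, 207) [0.499  0.166  0.0817]
(217, 258) [0.3975 0.1765 0.0836]
(400, 200) [ 0.5272 -0.2022  0.006 ]
(330, 240) [ 0.4405 -0.0493 -0.0023]
(238, 165) [0.5952 0.1467 0.0412]
(212, 172) [0.5784 0.1998 0.0478]
(369, 155) [ 0.6257 -0.135   0.0141]
(392, 129) [ 0.6875 -0.1885  0.0086]
```

View pics/topcrop.png

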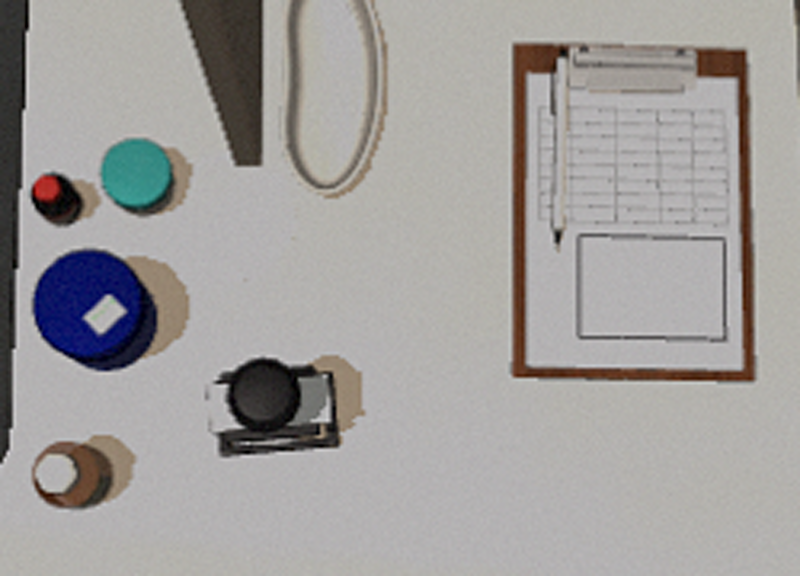

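View pics/sidecrop.png

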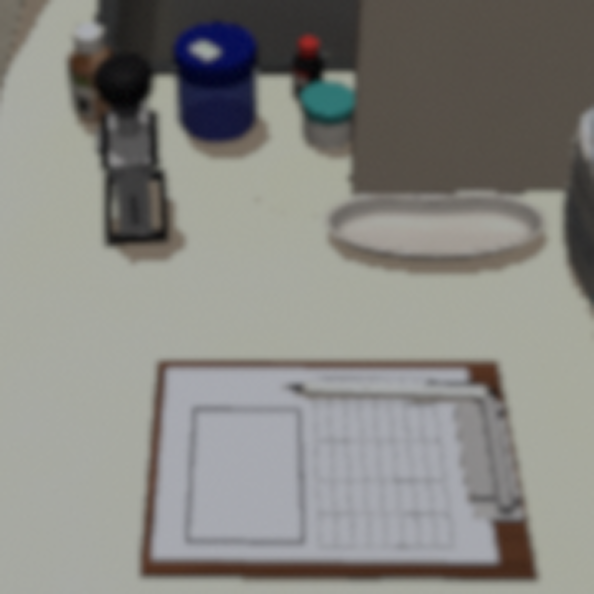

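Run:
```python
from h import *
np.set_printoptions(precision=4,suppress=True)
p=cv2.imread("pics/top0.png"); P=np.load("pics/topP.npy")
def f(c): return [( (x+.5)/3.2-.5+195,(y+.5)/3.2-.5+110) for x,y in c]
b=plane("top",f([(579,234),(725,238),(726,340),(577,337)]),.006); print("box corners",b,b.mean(0))
g=plane("top",f([(513,44),(747,48),(755,380),(513,376)]),.005); print("board",g,g.mean(0))
print('sizes',[np.linalg.norm(g[i]-g[(i+1)%4])for i in range(4)],[np.linalg.norm(b[i]-b[(i+1)%4])for i in range(4)])
def s2(c): return [((x+.5)/3.3-.5+250,(y+.5)/3.3-.5+150) for x,y in c]
b=plane("side",s2([(194,408),(302,408),(304,542),(188,541)]),.006); print("box side",b,b.mean(0))
print("board side",plane("side",s2([(160,362),(498,362),(536,578),(141,576)]),.004).mean(0))
# knob: blob in top, depth z>0.125
m=(P[...,2]>.12)&(P[...,2]<.15)&(abs(P[...,0]-.44)<.06)&(abs(P[...,1]-.05)<.06)
q=P[m];print("knob",m.sum(),q.mean(0),q.min(0),q.max(0))
m=(P[...,2]>.01)&(P[...,2]<.1)&(abs(P[...,0]-.44)<.07)&(abs(P[...,1]-.05)<.06)
q=P[m];print("frame",m.sum(),q.min(0),q.max(0)); print(cv2.minAreaRect((q[:,:2]*1000).astype(np.float32)))
for z0 in(.0,.01,.03,.07):
  pass
for n,l,h,c in(("jar",.075,.09,(.5,.165)),("bottle",.078,.095,(.4,.176)),("pen",.009,.02,(.61,-.135))):
  m=(P[...,2]>l)&(P[...,2]<h)&(abs(P[...,0]-c[0])<.09)&(abs(P[...,1]-c[1])<.045);q=P[m];print(n,m.sum(),q.mean(0),q.min(0),q.max(0))
```

```text
box corners [[ 0.5653 -0.1494  0.006 ]
 [ 0.563  -0.2504  0.006 ]
 [ 0.4922 -0.2486  0.006 ]
 [ 0.4941 -0.1467  0.006 ]] [ 0.5287 -0.1988  0.006 ]
board [[ 0.701  -0.106   0.005 ]
 [ 0.6999 -0.2715  0.005 ]
 [ 0.465  -0.2679  0.005 ]
 [ 0.4676 -0.103   0.005 ]] [ 0.5834 -0.1871  0.005 ]
sizes [np.float64(0.16548733210022887), np.float64(0.23493995952783395), np.float64(0.1649215682857383), np.float64(0.23335603057800902)] [np.float64(0.1009878868932178), np.float64(0.07077886761140076), np.float64(0.10195005089558724), np.float64(0.07121192887351609)]
box side [[ 0.4933 -0.1469  0.006 ]
 [ 0.5653 -0.1477  0.006 ]
 [ 0.5627 -0.2489  0.006 ]
 [ 0.4925 -0.2477  0.006 ]] [ 0.5285 -0.1978  0.006 ]
board side [ 0.5833 -0.1887  0.004 ]
knob 428 [0.4415 0.0559 0.1409] [0.4214 0.0354 0.1281] [0.4626 0.0784 0.1478]
frame 448 [0.4158 0.0173 0.01  ] [0.4665 0.0944 0.0861]
((440.9828796386719, 55.981597900390625), (48.54081726074219, 77.3416976928711), 3.864097833633423)
jar 890 [0.5049 0.1705 0.0797] [0.4713 0.1369 0.075 ] [0.5389 0.2051 0.0868]
bottle 298 [0.4452 0.1773 0.0818] [0.3877 0.144  0.0781] [0.4894 0.199  0.0882]
pen 448 [ 0.6444 -0.1478  0.0129] [ 0.5266 -0.1798  0.009 ] [ 0.6986 -0.1049  0.0196]
```

```bash
cat >> h.py <<'E'
def plan(target,yaw_to,n,st=None):
    """straight world line, even turn; prints rows in tool axes"""
    st=st or robot.observe(); Rm=R.from_quat(st["tool_rot"]).as_matrix()
    p=np.array(st["tool_pos"]); y0=np.degrees(np.arctan2(Rm[1,0],Rm[0,0])); print("yaw",y0,"tilt",np.degrees(np.arccos(-Rm[2,2])),"pos",p)
    # level the tool
    st_=(np.array(target)-p)/n; da=-(yaw_to-y0)/n
    for i in range(n):
        a=np.radians(y0-da*i); x=np.array([np.cos(a),np.sin(a),0]); y=np.array([np.sin(a),-np.cos(a),0])
        print(i,"tx %.4f ty %.4f tz %.4f az %.2f"%(st_@x,st_@y,-st_[2],da))
E
python3 - <<'E'
from h import *
plan((.441,.056,.24),4,11)
E
```

```text
yaw 68.70309099548831 tilt 0.07445246470700345 pos [0.23597906 0.60515185 0.23061804]
0 tx -0.0397 ty 0.0355 tz -0.0009 az 5.88
1 tx -0.0359 ty 0.0394 tz -0.0009 az 5.88
2 tx -0.0317 ty 0.0429 tz -0.0009 az 5.88
3 tx -0.0271 ty 0.0459 tz -0.0009 az 5.88
4 tx -0.0223 ty 0.0484 tz -0.0009 az 5.88
5 tx -0.0172 ty 0.0504 tz -0.0009 az 5.88
6 tx -0.0119 ty 0.0519 tz -0.0009 az 5.88
7 tx -0.0065 ty 0.0529 tz -0.0009 az 5.88
8 tx -0.0011 ty 0.0533 tz -0.0009 az 5.88
9 tx 0.0044 ty 0.0531 tz -0.0009 az 5.88
10 tx 0.0098 ty 0.0524 tz -0.0009 az 5.88
```

Call:
servo_tool(
  rows=[
    {"tx": -0.04,"ty": 0.0355,"tz": -0.001,"az": 5.9,"claw": 0.085},
    {"tx": -0.036,"ty": 0.039,"tz": -0.001,"az": 5.9},
    {"tx": -0.032,"ty": 0.043,"tz": -0.001,"az": 5.9},
    {"tx": -0.027,"ty": 0.046,"tz": -0.001,"az": 5.9},
    {"tx": -0.022,"ty": 0.048,"tz": -0.001,"az": 5.9},
    {"tx": -0.017,"ty": 0.05,"tz": -0.001,"az": 5.9},
    {"tx": -0.012,"ty": 0.052,"tz": -0.001,"az": 5.9},
    {"tx": -0.0065,"ty": 0.053,"tz": -0.001,"az": 5.9},
    {"tx": -0.001,"ty": 0.053,"tz": -0.001,"az": 5.9},
    {"tx": 0.0045,"ty": 0.053,"tz": -0.001,"az": 5.9},
    {"tx": 0.01,"ty": 0.052,"tz": -0.001,"az": 5.9},
    {"tx": 0},
  ],
)

```text
$.rows[0]: bad value
```

Run:
```python
from h import *
import json
np.set_printoptions(precision=4,suppress=True)
s=robot.observe(); s={k:np.array(v).tolist() for k,v in s.items()}; json.dump(s,open("w1.json","w"))
p,d=vision.snapshot("wrist"); cv2.imwrite("pics/w1.png",p[:,:,::-1]); np.save("pics/w1.npy",d)
print(s["time"],np.round(s["qpos"],3),s["wrist_force"]); plan((.441,.056,.24),4,1,s)
```

```text
0.15 [-1.265  0.537 -0.004  1.539  0.003  1.067 -0.071] [0.24112459649280185, 1.1930611992021267, -1.1461904087204415]
yaw 68.70309099548831 tilt 0.07445246470700345 pos [0.236  0.6052 0.2306]
0 tx -0.4372 ty 0.3905 tz -0.0094 az 64.70
```

View pics/w1.png

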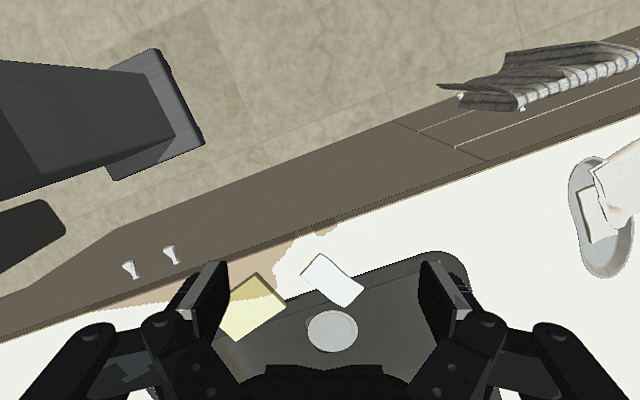

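The call was refused, so nothing moved. I'll give every field in full.

Call:
servo_tool(
  rows=[
    {"ax": 0,"ay": 0,"az": 5.9,"tx": -0.04,"ty": 0.0355,"tz": -0.001,"claw": 0.085},
    {"ax": 0,"ay": 0,"az": 5.9,"tx": -0.036,"ty": 0.039,"tz": -0.001,"claw": 0.085},
    {"ax": 0,"ay": 0,"az": 5.9,"tx": -0.032,"ty": 0.043,"tz": -0.001,"claw": 0.085},
    {"ax": 0,"ay": 0,"az": 5.9,"tx": -0.027,"ty": 0.046,"tz": -0.001,"claw": 0.085},
    {"ax": 0,"ay": 0,"az": 5.9,"tx": -0.022,"ty": 0.048,"tz": -0.001,"claw": 0.085},
    {"ax": 0,"ay": 0,"az": 5.9,"tx": -0.017,"ty": 0.05,"tz": -0.001,"claw": 0.085},
    {"ax": 0,"ay": 0,"az": 5.9,"tx": -0.012,"ty": 0.052,"tz": -0.001,"claw": 0.085},
    {"ax": 0,"ay": 0,"az": 5.9,"tx": -0.0065,"ty": 0.053,"tz": -0.001,"claw": 0.085},
    {"ax": 0,"ay": 0,"az": 5.9,"tx": -0.001,"ty": 0.053,"tz": -0.001,"claw": 0.085},
    {"ax": 0,"ay": 0,"az": 5.9,"tx": 0.0045,"ty": 0.053,"tz": -0.001,"claw": 0.085},
    {"ax": 0,"ay": 0,"az": 5.9,"tx": 0.01,"ty": 0.052,"tz": -0.001,"claw": 0.085},
    {"ax": 0,"ay": 0,"az": 0,"tx": 0,"ty": 0,"tz": 0,"claw": 0.085},
  ],
)

```text
time: 1.7
tool_pos: [0.4409, 0.0533, 0.2426]
tool_rot: [1.0, 0.029, 0.001, 0.001]
wrist_force: [0.4, 0.3, -1.2]
gripper_width: 0.995
```

Run:
```python
from h import *
import json
np.set_printoptions(precision=4,suppress=True)
s=robot.observe(); s={k:np.array(v).tolist() for k,v in s.items()}; json.dump(s,open("w1.json","w"))
p,d=vision.snapshot("wrist"); cv2.imwrite("pics/w2.png",p[:,:,::-1]); np.save("pics/w2.npy",d)
print(s["time"],np.round(s["qpos"],3),s["wrist_force"]); plan((.441,.056,.24),4,1,s)
```

```text
1.7 [-0.646  0.172  0.476  2.067 -0.097  0.923 -0.059] [0.35598932514224446, 0.2775325761074664, -1.1754007097923167]
yaw 3.3385091640383853 tilt 0.08455973884921204 pos [0.4409 0.0533 0.2426]
0 tx 0.0003 ty -0.0026 tz 0.0026 az -0.66
```

View pics/w2.png

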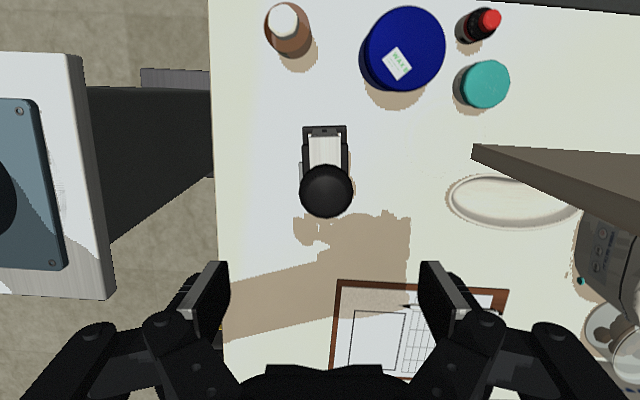

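Run:
```python
from h import *
import json
np.set_printoptions(precision=4,suppress=True)
s=json.load(open("w1.json")); d=np.load("pics/w2.npy"); p=cv2.imread("pics/w2.png")
vv,uu=np.mgrid[0:260,220:560]; uv=np.c_[uu.ravel(),vv.ravel()]
P=pts("wrist",uv,d,s).reshape(260,340,3)
for a in [(326,190),(405,50),(284,18),(250,100),(382,330) ]:
  print(a,pts("wrist",[a],d,s))
m=(P[...,2]>.12)&(P[...,2]<.155)&(abs(P[...,0]-.44)<.06)&(abs(P[...,1]-.05)<.06)
q=P[m];print("knob",m.sum(),q.mean(0),q.min(0),q.max(0))
m=(P[...,2]>.127)&(P[...,2]<.136)&(abs(P[...,0]-.44)<.06)&(abs(P[...,1]-.05)<.06)
q=P[m];print("knobsides",m.sum(),q.min(0),q.max(0),cv2.minEnclosingCircle((q[:,:2]*1000).astype(np.float32)))
m=(P[...,2]>.006)&(P[...,2]<.09)&(abs(P[...,0]-.44)<.07)&(abs(P[...,1]-.05)<.07)
q=P[m];print("frame",q.min(0),q.max(0),cv2.minAreaRect((q[:,:2]*1000).astype(np.float32)))
m=(P[...,2]>.074)&(P[...,2]<.09)&(abs(P[...,0]-.44)<.07)&(abs(P[...,1]-.05)<.07)
q=P[m];print("frametop",q.min(0),q.max(0),cv2.minAreaRect((q[:,:2]*1000).astype(np.float32)))
cv2.imwrite("pics/w2c.png",cv2.resize(p[100:230,270:390],None,fx=5,fy=4.6,interpolation=cv2.INTER_CUBIC))
```

```text
(326, 190) [[0.4417 0.0617 0.1429]]
(405, 50) [[0.503  0.1714 0.0801]]
(284, 18) [[0.3998 0.1895 0.0827]]
(250, 100) [[ 0.3538  0.1198 -0.0005]]
(382, 330) [[ 0.5356 -0.1771  0.0061]]
knob 2359 [0.4417 0.0594 0.1402] [0.4206 0.0351 0.1201] [0.4634 0.0783 0.1449]
knobsides 205 [0.4206 0.0351 0.127 ] [0.4634 0.0783 0.136 ] ((441.9725341796875, 56.593963623046875), 21.975006103515625)
frame [0.4138 0.0483 0.006 ] [0.4646 0.098  0.0829] ((440.0040283203125, 73.36998748779297), (50.16556930541992, 46.0736083984375), 4.898303508758545)
frametop [0.4161 0.0483 0.0741] [0.4638 0.0948 0.0829] ((438.1609802246094, 72.57748413085938), (47.800968170166016, 42.86574935913086), 7.330697059631348)
```

View pics/w2c.png

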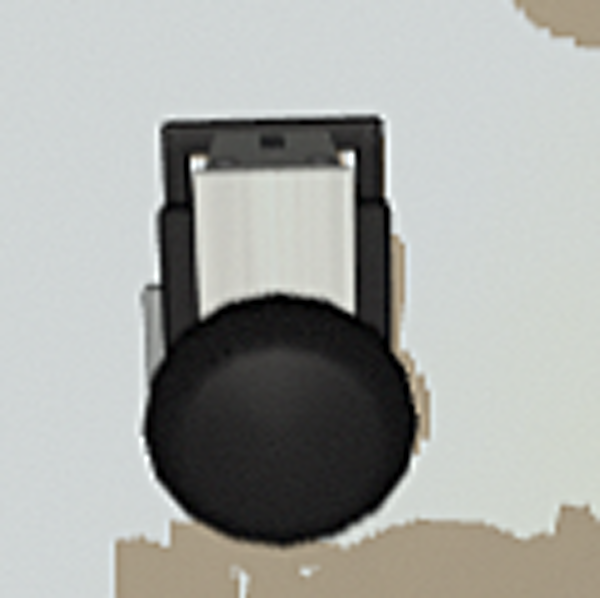

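The knob measures 22 mm in radius, centred at (0.442, 0.0566), with its top at z 0.143, as given. The stamp's yaw is about 4.4°. I'll descend and grip.

Call:
servo_tool(
  rows=[
    {"ax": 0,"ay": 0,"az": 0,"tx": 0.0013,"ty": -0.0032,"tz": 0.03,"claw": 0.085},
    {"ax": 0,"ay": 0,"az": 0,"tx": 0,"ty": 0,"tz": 0.04,"claw": 0.085},
    {"ax": 0,"ay": 0,"az": 0,"tx": 0,"ty": 0,"tz": 0.03,"claw": 0.085},
    {"ax": 0,"ay": 0,"az": 0,"tx": 0,"ty": 0,"tz": 0.02,"claw": 0.085},
    {"ax": 0,"ay": 0,"az": 0,"tx": 0,"ty": 0,"tz": 0.0135,"claw": 0.085},
    {"ax": 0,"ay": 0,"az": 0,"tx": 0,"ty": 0,"tz": 0,"claw": 0.085},
  ],
  newtons=60,
)

```text
time: 2.5
tool_pos: [0.4404, 0.0612, 0.1083]
tool_rot: [0.999, 0.034, -0.001, 0.0]
wrist_force: [-0.7, -0.9, 0.1]
gripper_width: 0.996
```

Call:
servo_tool(
  rows=[
    {"ax": 0,"ay": 0,"az": 0,"tx": 0,"ty": 0,"tz": 0,"claw": 0.03},
    {"ax": 0,"ay": 0,"az": 0,"tx": 0,"ty": 0,"tz": 0,"claw": 0.03},
    {"ax": 0,"ay": 0,"az": 0,"tx": 0,"ty": 0,"tz": 0,"claw": 0.03},
    {"ax": 0,"ay": 0,"az": 0,"tx": 0,"ty": 0,"tz": 0,"claw": 0.03},
    {"ax": 0,"ay": 0,"az": 0,"tx": 0,"ty": 0,"tz": 0,"claw": 0.03},
  ],
  newtons=60,
)

```text
time: 3.12
tool_pos: [0.4415, 0.0607, 0.1091]
tool_rot: [0.999, 0.033, 0.001, -0.0]
wrist_force: [0.9, 0.4, 2.5]
gripper_width: 0.486
```

Run:
```python
from h import *
import json
s=robot.observe()
p,d=vision.snapshot("wrist"); cv2.imwrite("pics/w3.png",p[:,:,::-1])
p,d=vision.snapshot("side"); cv2.imwrite("pics/s3.png",cv2.resize(p[100:280,230:400,::-1],None,fx=3.3,fy=3.3))
print(s["time"],np.round(s["qpos"],3),s["wrist_force"],s["gripper_width"]*.0854); plan((.441,.056,.24),4,1,s)
```

```text
3.125 [-0.559  0.416  0.388  2.172 -0.275  0.598  0.094] [0.91670627 0.44981256 2.52371806] 0.04148046649061847
yaw 3.802308510732134 tilt 0.06337180601632797 pos [0.44154458 0.0606501  0.10909015]
0 tx -0.0009 ty 0.0046 tz -0.1309 az -0.20
```

View pics/w3.png

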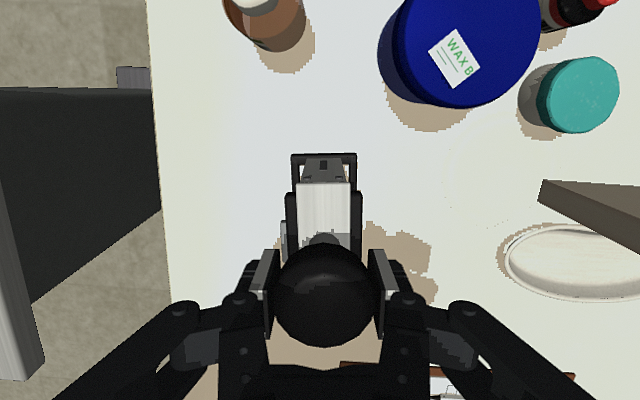

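View pics/s3.png

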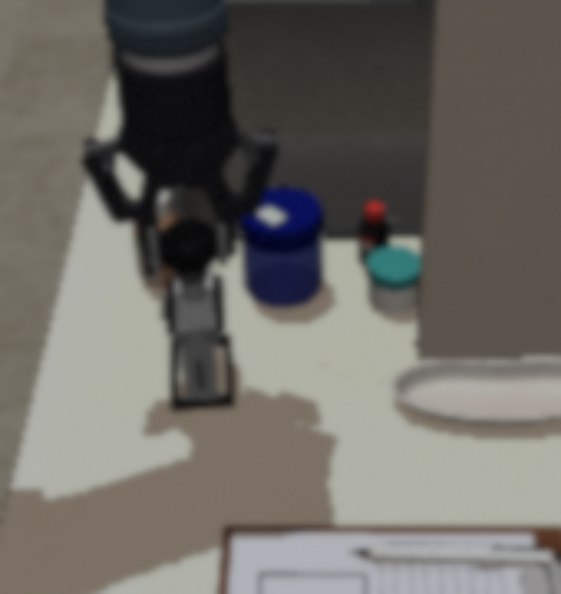

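Run:
```python
from h import *
np.set_printoptions(precision=4,suppress=True)
s=robot.observe(); p,d=vision.snapshot("wrist")
uv=[(u,v) for v in range(252,325,8) for u in (262,270,276,375,382,390)]
for a,q in zip(uv,pts("wrist",uv,d,s)): print(a,q,d[a[1],a[0]])
print(s["gripper_width"],s["wrist_force"],s["tool_pos"])
cv2.imwrite("pics/w4.png",cv2.resize(p[220:370,220:420,::-1],None,fx=4,fy=4,interpolation=cv2.INTER_CUBIC))
```

```text
(262, 252) [ 0.3921  0.0078 -0.001 ] 0.27956012
(270, 252) [0.4159 0.0694 0.1163] 0.14954814
(276, 252) [0.4187 0.07   0.1171] 0.14856064
(375, 252) [0.4632 0.0734 0.1179] 0.14779699
(382, 252) [0.4664 0.0734 0.1176] 0.14809307
(390, 252) [0.5002 0.0158 0.0006] 0.27782625
(262, 260) [0.4137 0.0697 0.1246] 0.14147294
(270, 260) [0.4174 0.0706 0.1258] 0.14016455
(276, 260) [0.4193 0.0682 0.1212] 0.14530031
(375, 260) [0.462  0.0735 0.1257] 0.14033231
(382, 260) [0.4648 0.0741 0.1265] 0.13941725
(390, 260) [0.4702 0.0703 0.1189] 0.147939
(262, 268) [0.4149 0.0695 0.1309] 0.13552201
(270, 268) [0.4182 0.0698 0.1311] 0.13535132
(276, 268) [0.4196 0.0653 0.123 ] 0.1444316
(375, 268) [0.4609 0.0736 0.1327] 0.13353796
(382, 268) [0.464  0.0732 0.1318] 0.13458455
(390, 268) [0.4674 0.0732 0.1314] 0.1350479
(262, 276) [0.4161 0.0703 0.1383] 0.12833896
(270, 276) [0.4192 0.0702 0.1379] 0.12876962
(276, 276) [0.4198 0.0617 0.1238] 0.14483108
(375, 276) [0.4612 0.0703 0.1334] 0.13387764
(382, 276) [0.4631 0.0729 0.1376] 0.12920076
(390, 276) [0.4663 0.073  0.1374] 0.12943007
(262, 284) [0.4171 0.
[... 964 characters left out ...]
004
(382, 308) [0.4625 0.0649 0.147 ] 0.1226878
(390, 308) [0.462  0.0736 0.1589] 0.10868552
(262, 316) [0.4182 0.0607 0.15  ] 0.12023382
(270, 316) [0.4201 0.055  0.1425] 0.12912332
(276, 316) [0.4218 0.051  0.1371] 0.13551919
(375, 316) [0.4624 0.0544 0.138 ] 0.13448982
(382, 316) [0.4625 0.0624 0.1484] 0.122156344
(390, 316) [0.4609 0.0744 0.1641] 0.10340149
(262, 324) [0.4223 0.0763 0.1734] 0.09316958
(270, 324) [0.4204 0.0524 0.1439] 0.12852332
(276, 324) [ 0.4054 -0.0652 -0.001 ] 0.30230427
(375, 324) [0.4623 0.0524 0.1404] 0.1327951
(382, 324) [0.4631 0.0584 0.1479] 0.12377946
(390, 324) [0.4602 0.0744 0.1681] 0.09964798
0.4887237109326772 [0.9624 1.2117 1.7867] [0.4415 0.0606 0.109 ]
```

View pics/w4.png

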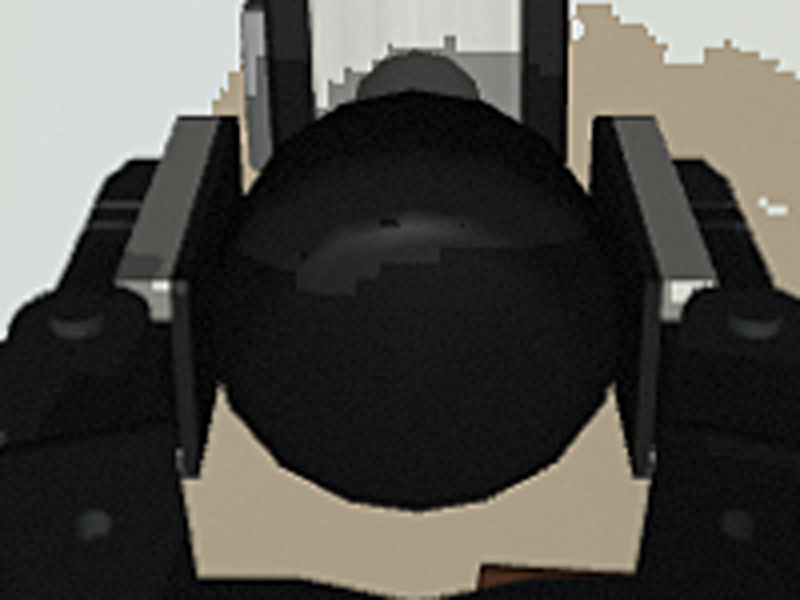

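The pads cover z 0.116–0.147, which takes in the straight part of the knob, but they sit about 4 mm off-centre in y. I'll regrip on centre.

Call:
servo_tool(
  rows=[
    {"ax": 0,"ay": 0,"az": 0,"tx": 0,"ty": 0,"tz": 0,"claw": 0.07},
    {"ax": 0,"ay": 0,"az": 0,"tx": 0,"ty": 0,"tz": 0,"claw": 0.07},
    {"ax": 0,"ay": 0,"az": 0,"tx": 0,"ty": 0.0045,"tz": 0,"claw": 0.07},
    {"ax": 0,"ay": 0,"az": 0,"tx": 0,"ty": 0,"tz": 0,"claw": 0.07},
    {"ax": 0,"ay": 0,"az": 0,"tx": 0,"ty": 0,"tz": 0,"claw": 0.03},
    {"ax": 0,"ay": 0,"az": 0,"tx": 0,"ty": 0,"tz": 0,"claw": 0.03},
    {"ax": 0,"ay": 0,"az": 0,"tx": 0,"ty": 0,"tz": 0,"claw": 0.03},
    {"ax": 0,"ay": 0,"az": 0,"tx": 0,"ty": 0,"tz": 0,"claw": 0.03},
    {"ax": 0,"ay": 0,"az": 0,"tx": 0,"ty": 0,"tz": 0,"claw": 0.03},
  ],
  newtons=70,
)

```text
time: 4.4
tool_pos: [0.4415, 0.0561, 0.1089]
tool_rot: [0.999, 0.033, 0.0, -0.0]
wrist_force: [0.0, 0.2, 2.5]
gripper_width: 0.488
```

Call:
servo_tool(
  rows=[
    {"ax": 0,"ay": 0,"az": 0,"tx": 0,"ty": 0,"tz": -0.01,"claw": 0.03},
    {"ax": 0,"ay": 0,"az": 0,"tx": 0,"ty": 0,"tz": -0.02,"claw": 0.03},
    {"ax": 0,"ay": 0,"az": 0,"tx": 0,"ty": 0,"tz": -0.03,"claw": 0.03},
    {"ax": 0,"ay": 0,"az": 0,"tx": 0,"ty": 0,"tz": 0,"claw": 0.03},
    {"ax": 0,"ay": 0,"az": 0,"tx": 0,"ty": 0,"tz": 0,"claw": 0.03},
  ],
)

```text
time: 5.03
tool_pos: [0.4404, 0.056, 0.1681]
tool_rot: [0.999, 0.033, -0.001, 0.0]
wrist_force: [-0.4, -0.9, -5.2]
gripper_width: 0.481
```

Run:
```python
from h import *
s=robot.observe()
p,d=vision.snapshot("wrist"); cv2.imwrite("pics/w5.png",p[:,:,::-1])
p,d=vision.snapshot("side"); cv2.imwrite("pics/s5.png",cv2.resize(p[100:280,230:400,::-1],None,fx=3.3,fy=3.3))
print(s["time"],s["wrist_force"],s["gripper_width"]*.0854); plan((.5287,-.1985,.169),-2,7,s)
```

```text
5.025 [-0.38984658 -0.9117435  -5.21198821] 0.0410998930403493
yaw 3.8188791766446384 tilt 0.08168374283146229 pos [0.44041332 0.05604272 0.16806443]
0 tx 0.0102 ty 0.0371 tz -0.0001 az 0.83
1 tx 0.0107 ty 0.0370 tz -0.0001 az 0.83
2 tx 0.0112 ty 0.0368 tz -0.0001 az 0.83
3 tx 0.0118 ty 0.0366 tz -0.0001 az 0.83
4 tx 0.0123 ty 0.0365 tz -0.0001 az 0.83
5 tx 0.0128 ty 0.0363 tz -0.0001 az 0.83
6 tx 0.0134 ty 0.0361 tz -0.0001 az 0.83
```

View pics/w5.png

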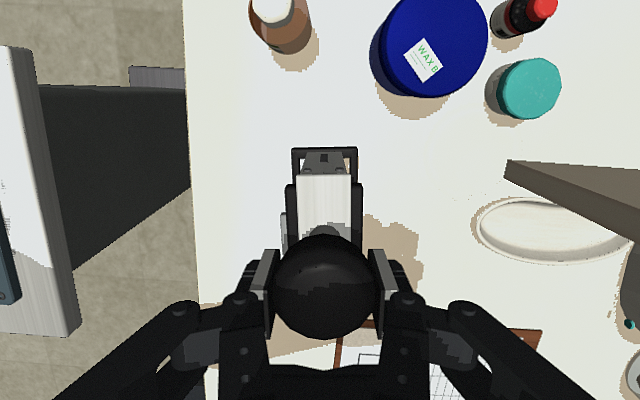

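View pics/s5.png

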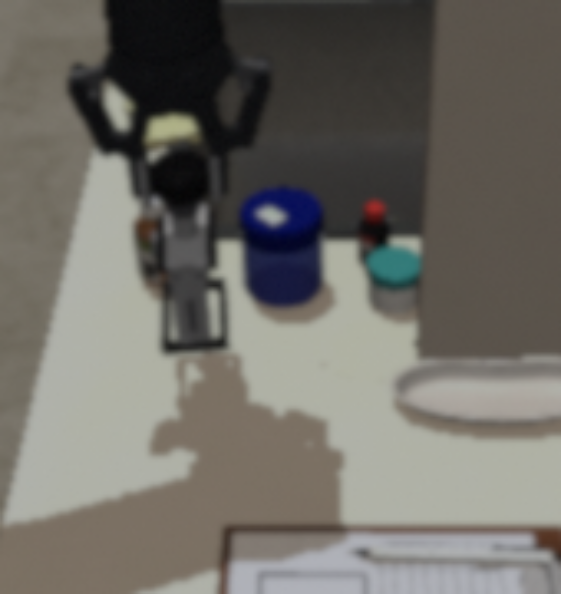

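The stamp is held and hangs level, with its foot about 59 mm up. Next I'll carry it over the box.

Call:
servo_tool(
  rows=[
    {"ax": 0,"ay": 0,"az": 0.8,"tx": 0.006,"ty": 0.02,"tz": 0,"claw": 0.03},
    {"ax": 0,"ay": 0,"az": 0.8,"tx": 0.0105,"ty": 0.037,"tz": 0,"claw": 0.03},
    {"ax": 0,"ay": 0,"az": 0.8,"tx": 0.011,"ty": 0.037,"tz": 0,"claw": 0.03},
    {"ax": 0,"ay": 0,"az": 0.8,"tx": 0.0115,"ty": 0.037,"tz": 0,"claw": 0.03},
    {"ax": 0,"ay": 0,"az": 0.8,"tx": 0.012,"ty": 0.037,"tz": 0,"claw": 0.03},
    {"ax": 0,"ay": 0,"az": 0.8,"tx": 0.0125,"ty": 0.037,"tz": 0,"claw": 0.03},
    {"ax": 0,"ay": 0,"az": 0.8,"tx": 0.013,"ty": 0.036,"tz": 0,"claw": 0.03},
    {"ax": 0,"ay": 0,"az": 0.2,"tx": 0.006,"ty": 0.016,"tz": 0,"claw": 0.03},
    {"ax": 0,"ay": 0,"az": 0,"tx": 0,"ty": 0,"tz": 0,"claw": 0.03},
    {"ax": 0,"ay": 0,"az": 0,"tx": 0,"ty": 0,"tz": 0,"claw": 0.03},
    {"ax": 0,"ay": 0,"az": 0,"tx": 0,"ty": 0,"tz": 0,"claw": 0.03},
  ],
)

```text
time: 6.5
tool_pos: [0.5284, -0.1977, 0.1686]
tool_rot: [1.0, -0.016, -0.0, -0.001]
wrist_force: [-0.2, -0.4, -4.4]
gripper_width: 0.487
```

Run:
```python
from h import *
s=robot.observe()
p,d=vision.snapshot("wrist"); cv2.imwrite("pics/w6.png",p[:,:,::-1])
p,d=vision.snapshot("side"); cv2.imwrite("pics/s6.png",cv2.resize(p[130:330,250:430,::-1],None,fx=3,fy=3))
p,d=vision.snapshot("top"); cv2.imwrite("pics/t6.png",cv2.resize(p[100:250,320:470,::-1],None,fx=4,fy=4))
print(s["time"],s["wrist_force"],s["gripper_width"]*.0854); plan((.5287,-.1985,.115),-2,1,s)
```

```text
6.5 [-0.18190466 -0.41577531 -4.41132107] 0.0416290095219063
yaw -1.8773029927933595 tilt 0.07566193795371332 pos [ 0.52836678 -0.197686    0.16858608]
0 tx 0.0004 ty 0.0008 tz 0.0536 az 0.12
```

View pics/w6.png

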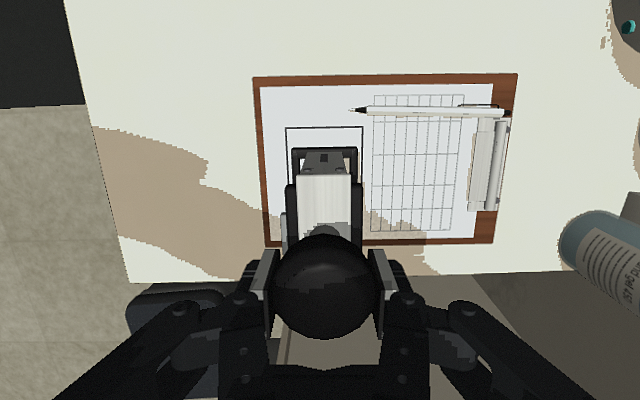

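View pics/s6.png

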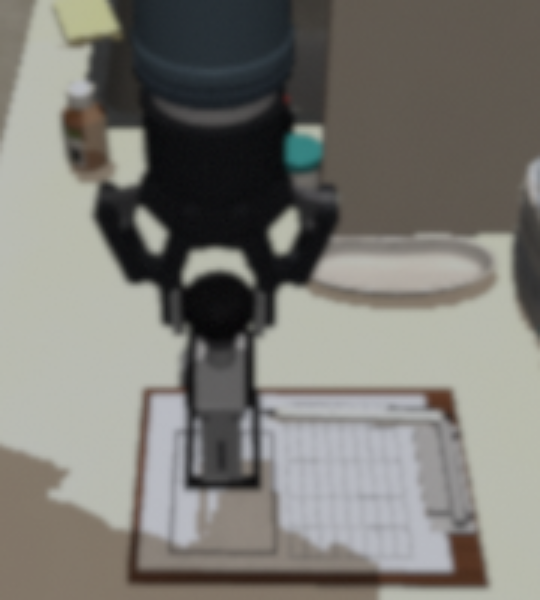

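View pics/t6.png

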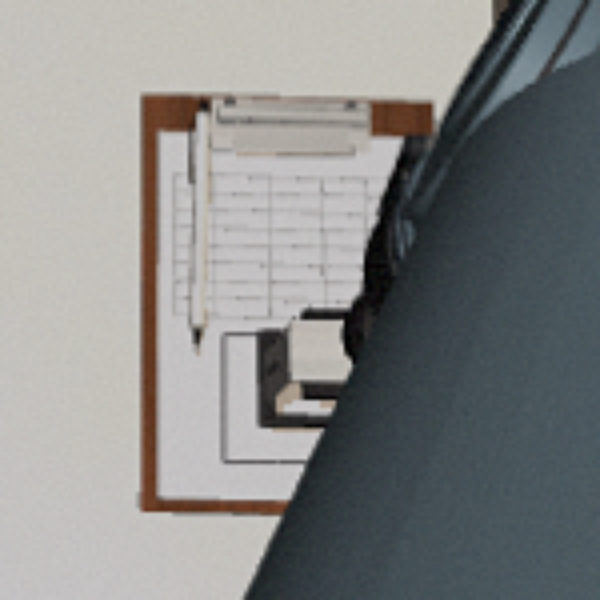

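The stamp is lined up over the box. I'll lower it to a few mm above the paper and check before contact.

Call:
servo_tool(
  rows=[
    {"ax": 0,"ay": 0,"az": 0,"tx": 0.0003,"ty": 0.0008,"tz": 0.015,"claw": 0.03},
    {"ax": 0,"ay": 0,"az": 0,"tx": 0,"ty": 0,"tz": 0.02,"claw": 0.03},
    {"ax": 0,"ay": 0,"az": 0,"tx": 0,"ty": 0,"tz": 0.01,"claw": 0.03},
    {"ax": 0,"ay": 0,"az": 0,"tx": 0,"ty": 0,"tz": 0.004,"claw": 0.03},
    {"ax": 0,"ay": 0,"az": 0,"tx": 0,"ty": 0,"tz": 0,"claw": 0.03},
    {"ax": 0,"ay": 0,"az": 0,"tx": 0,"ty": 0,"tz": 0,"claw": 0.03},
  ],
)

```text
time: 7.4
tool_pos: [0.5293, -0.2006, 0.1204]
tool_rot: [1.0, -0.017, 0.001, 0.0]
wrist_force: [0.1, 0.2, -4.6]
gripper_width: 0.486
```

Run:
```python
from h import *
s=robot.observe()
p,d=vision.snapshot("wrist"); cv2.imwrite("pics/w7.png",cv2.resize(p[80:280,220:420,::-1],None,fx=3,fy=3))
p,d=vision.snapshot("side"); cv2.imwrite("pics/s7.png",cv2.resize(p[220:340,280:400,::-1],None,fx=5,fy=5))
p,d=vision.snapshot("top"); cv2.imwrite("pics/t7.png",cv2.resize(p[100:250,320:470,::-1],None,fx=4,fy=4))
print(s["time"],s["wrist_force"],s["gripper_width"]*.0854); plan((.5287,-.1985,.115),-2,1,s)
```

```text
7.4 [ 0.1477092   0.16126674 -4.5605967 ] 0.04151941110373792
yaw -2.0030814545602516 tilt 0.0679733685950345 pos [ 0.52926081 -0.20056614  0.12035113]
0 tx -0.0006 ty -0.0020 tz 0.0054 az -0.00
```

View pics/w7.png

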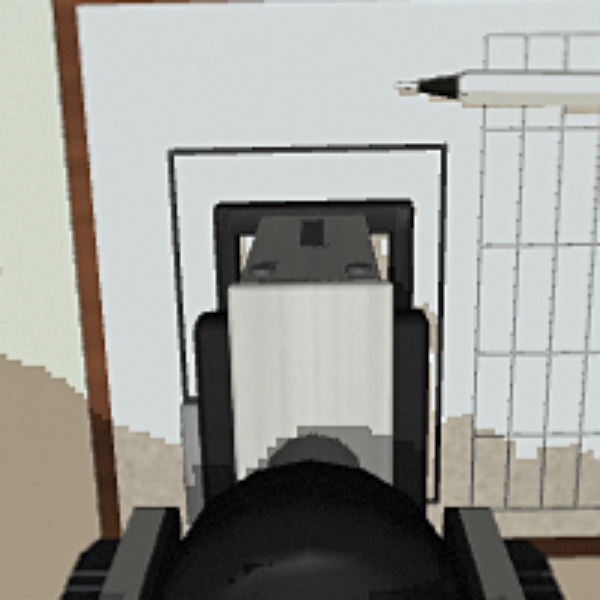

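View pics/s7.png

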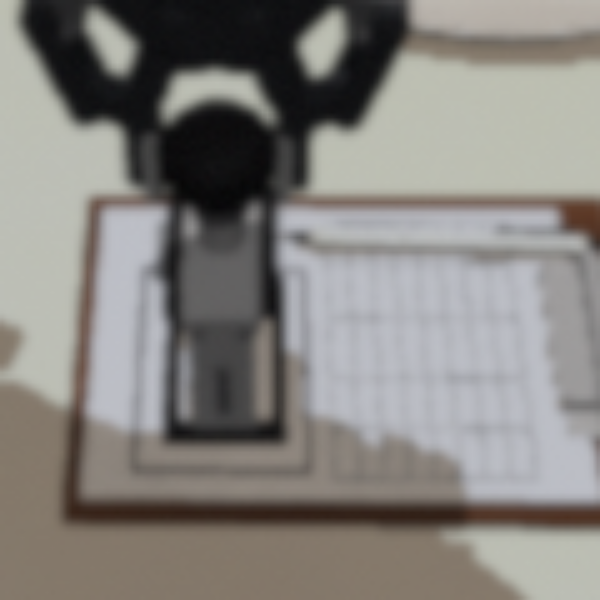

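View pics/t7.png

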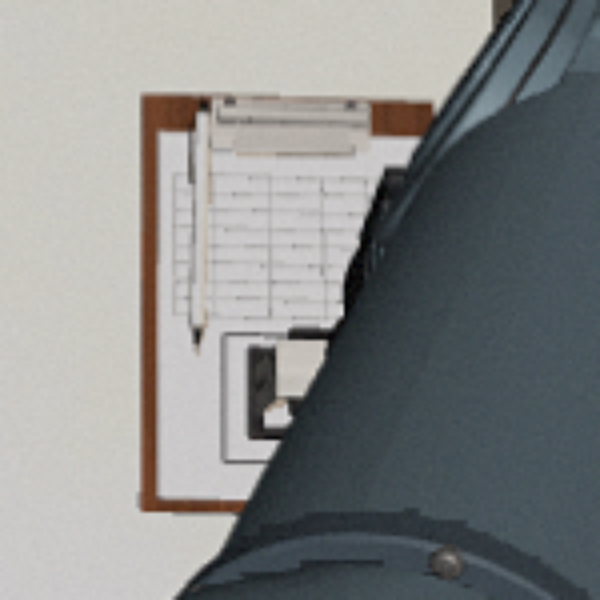

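The foot sits inside the box with margin all round. It needs about 0.7° of yaw and 2 mm in y, then I'll set it down.

Call:
servo_tool(
  rows=[
    {"ax": 0,"ay": 0,"az": -0.7,"tx": -0.0006,"ty": -0.0018,"tz": 0,"claw": 0.03},
    {"ax": 0,"ay": 0,"az": 0,"tx": 0,"ty": 0,"tz": 0.003,"claw": 0.03},
    {"ax": 0,"ay": 0,"az": 0,"tx": 0,"ty": 0,"tz": 0.0015,"claw": 0.03},
    {"ax": 0,"ay": 0,"az": 0,"tx": 0,"ty": 0,"tz": 0.0015,"claw": 0.03},
    {"ax": 0,"ay": 0,"az": 0,"tx": 0,"ty": 0,"tz": 0,"claw": 0.03},
    {"ax": 0,"ay": 0,"az": 0,"tx": 0,"ty": 0,"tz": 0,"claw": 0.03},
  ],
)

```text
time: 8.3
tool_pos: [0.5285, -0.1984, 0.1141]
tool_rot: [1.0, -0.011, 0.0, -0.0]
wrist_force: [-1.1, 1.1, 3.3]
gripper_width: 0.488
```

Run:
```python
from h import *
s=robot.observe()
p,d=vision.snapshot("wrist"); cv2.imwrite("pics/w8.png",cv2.resize(p[80:280,220:420,::-1],None,fx=3,fy=3))
p,d=vision.snapshot("side"); cv2.imwrite("pics/s8.png",cv2.resize(p[220:340,280:400,::-1],None,fx=5,fy=5))
print(s["time"],s["wrist_force"],s["gripper_width"]*.0854); plan((.5287,-.1985,.115),-2,1,s)
```

```text
8.3 [-1.08834593  1.08878243  3.28011513] 0.04168925286602207
yaw -1.2989575375912785 tilt 0.025659834063598837 pos [ 0.52845319 -0.19844746  0.11408163]
0 tx 0.0002 ty 0.0000 tz -0.0009 az 0.70
```

View pics/w8.png

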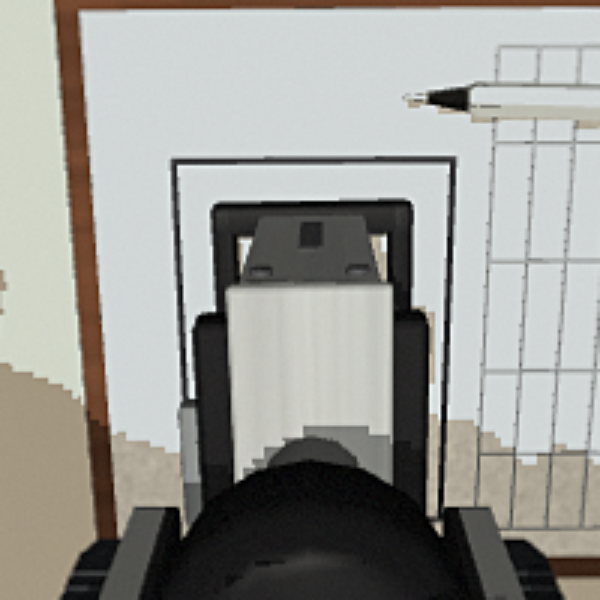

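View pics/s8.png

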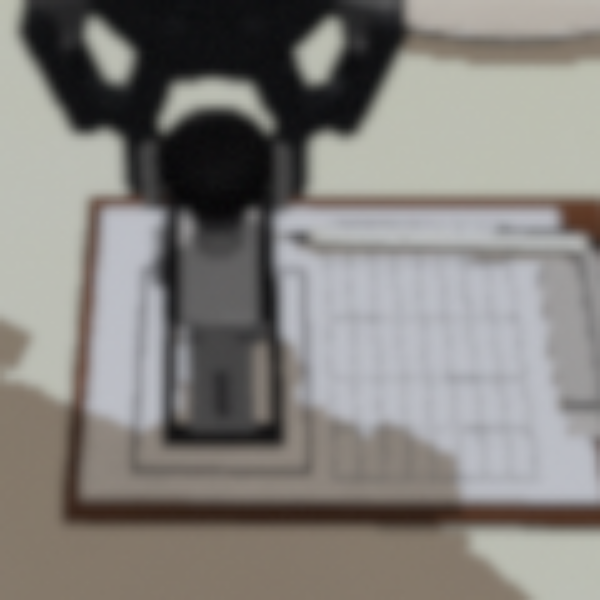

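The foot is down on the paper, squarely in the box, and the wrist force went from −4.6 N to +3.3 N. I'll press while holding the knob, in steps.

Call:
servo_tool(
  rows=[
    {"ax": 0,"ay": 0,"az": 0,"tx": 0,"ty": 0,"tz": 0.004,"claw": 0.03},
    {"ax": 0,"ay": 0,"az": 0,"tx": 0,"ty": 0,"tz": 0.005,"claw": 0.03},
    {"ax": 0,"ay": 0,"az": 0,"tx": 0,"ty": 0,"tz": 0.005,"claw": 0.03},
    {"ax": 0,"ay": 0,"az": 0,"tx": 0,"ty": 0,"tz": 0.003,"claw": 0.03},
    {"ax": 0,"ay": 0,"az": 0,"tx": 0,"ty": 0,"tz": 0.002,"claw": 0.03},
    {"ax": 0,"ay": 0,"az": 0,"tx": 0,"ty": 0,"tz": 0,"claw": 0.03},
  ],
  newtons=90,
)

```text
time: 9.15
tool_pos: [0.5287, -0.1984, 0.0952]
tool_rot: [1.0, -0.011, 0.0, -0.0]
wrist_force: [-2.6, 3.5, 8.9]
gripper_width: 0.476
```

Call:
servo_tool(
  rows=[
    {"ax": 0,"ay": 0,"az": 0,"tx": 0,"ty": 0,"tz": 0.002,"claw": 0.03},
    {"ax": 0,"ay": 0,"az": 0,"tx": 0,"ty": 0,"tz": 0.001,"claw": 0.03},
    {"ax": 0,"ay": 0,"az": 0,"tx": 0,"ty": 0,"tz": 0,"claw": 0.03},
  ],
)

```text
time: 9.52
tool_pos: [0.5291, -0.1984, 0.0932]
tool_rot: [1.0, -0.011, 0.001, -0.0]
wrist_force: [-3.2, 3.9, 18.7]
gripper_width: 0.482
```

The force has risen past the 12 N spring to 18.7 N, with the TCP 1 mm short of command, so the knob is on the stop. I'll add 1 mm, hold, and look.

Call:
servo_tool(
  rows=[
    {"ax": 0,"ay": 0,"az": 0,"tx": 0,"ty": 0,"tz": 0.001,"claw": 0.03},
    {"ax": 0,"ay": 0,"az": 0,"tx": 0,"ty": 0,"tz": 0,"claw": 0.03},
    {"ax": 0,"ay": 0,"az": 0,"tx": 0,"ty": 0,"tz": 0,"claw": 0.03},
    {"ax": 0,"ay": 0,"az": 0,"tx": 0,"ty": 0,"tz": 0,"claw": 0.03},
  ],
)

```text
time: 10.02
tool_pos: [0.5292, -0.1984, 0.093]
tool_rot: [1.0, -0.011, 0.001, -0.001]
wrist_force: [-4.8, 5.9, 27.0]
gripper_width: 0.477
```

Run:
```python
from h import *
np.set_printoptions(precision=4,suppress=True)
s=robot.observe()
p,d=vision.snapshot("wrist"); cv2.imwrite("pics/w9.png",cv2.resize(p[80:380,220:420,::-1],None,fx=2,fy=2))
p,d2=vision.snapshot("side"); cv2.imwrite("pics/s9.png",cv2.resize(p[220:340,280:400,::-1],None,fx=5,fy=5))
print(s["time"],s["wrist_force"],s["gripper_width"]*.0854,s["tool_pos"])
uv=[(u,v) for v in range(270,340,10) for u in(315,325)]
print(pts("wrist",uv,d,s))
```

```text
10.025 [-4.834   5.9008 26.9931] 0.040709817259721934 [ 0.5292 -0.1984  0.093 ]
[[ 0.5257 -0.1823  0.1259]
 [ 0.5294 -0.1826  0.1255]
 [ 0.5256 -0.1862  0.1266]
 [ 0.5293 -0.1869  0.1256]
 [ 0.5255 -0.1903  0.1269]
 [ 0.5293 -0.1908  0.1264]
 [ 0.5254 -0.1943  0.1276]
 [ 0.5292 -0.195   0.1268]
 [ 0.5252 -0.1989  0.1275]
 [ 0.5291 -0.1996  0.1266]
 [ 0.5251 -0.2038  0.1272]
 [ 0.529  -0.2049  0.1259]
 [ 0.5249 -0.2092  0.1264]
 [ 0.5289 -0.209   0.1267]]
```

View pics/w9.png

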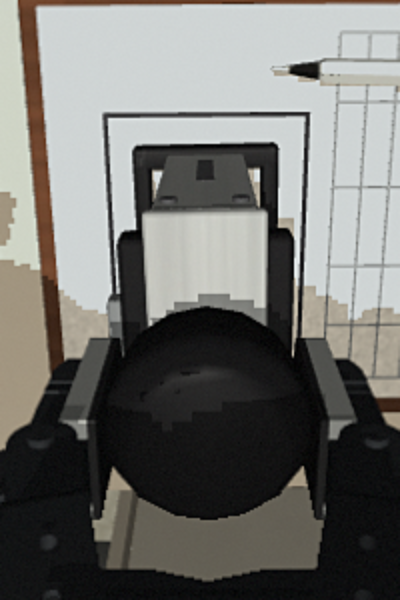

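View pics/s9.png

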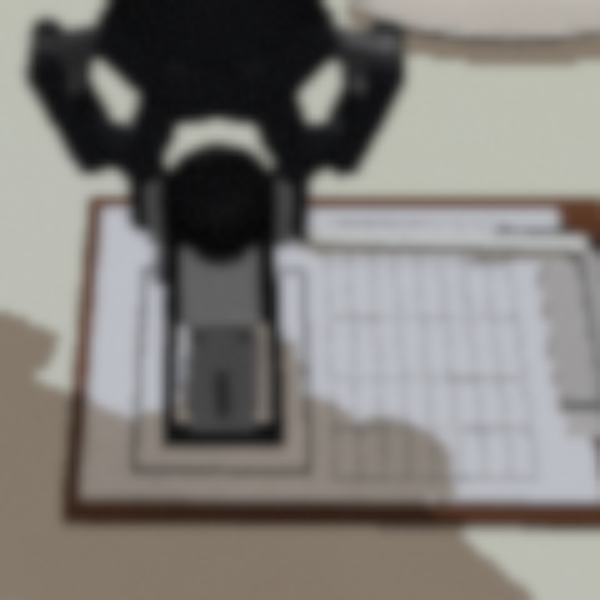

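The knob top reads 0.127 m (expected 6+122 = 128 mm), so it is on the stop at 27 N, and the foot hasn't moved in the box. Now I'll let the knob spring up.

Call:
servo_tool(
  rows=[
    {"ax": 0,"ay": 0,"az": 0,"tx": 0,"ty": 0,"tz": -0.004,"claw": 0.03},
    {"ax": 0,"ay": 0,"az": 0,"tx": 0,"ty": 0,"tz": -0.006,"claw": 0.03},
    {"ax": 0,"ay": 0,"az": 0,"tx": 0,"ty": 0,"tz": -0.006,"claw": 0.03},
    {"ax": 0,"ay": 0,"az": 0,"tx": 0,"ty": 0,"tz": -0.004,"claw": 0.03},
    {"ax": 0,"ay": 0,"az": 0,"tx": 0,"ty": 0,"tz": -0.003,"claw": 0.03},
    {"ax": 0,"ay": 0,"az": 0,"tx": 0,"ty": 0,"tz": 0,"claw": 0.03},
    {"ax": 0,"ay": 0,"az": 0,"tx": 0,"ty": 0,"tz": 0,"claw": 0.03},
  ],
)

```text
time: 11.0
tool_pos: [0.5284, -0.1985, 0.1137]
tool_rot: [1.0, -0.011, 0.0, 0.0]
wrist_force: [0.3, 2.2, 1.9]
gripper_width: 0.479
```

Call:
servo_tool(
  rows=[
    {"ax": 0,"ay": 0,"az": 0,"tx": 0,"ty": 0,"tz": 0,"claw": 0.07},
    {"ax": 0,"ay": 0,"az": 0,"tx": 0,"ty": 0,"tz": 0,"claw": 0.07},
    {"ax": 0,"ay": 0,"az": 0,"tx": 0,"ty": 0,"tz": 0,"claw": 0.07},
    {"ax": 0,"ay": 0,"az": 0,"tx": 0,"ty": 0,"tz": 0,"claw": 0.07},
  ],
)

```text
time: 11.5
tool_pos: [0.5282, -0.1986, 0.1137]
tool_rot: [1.0, -0.011, -0.0, 0.0]
wrist_force: [-0.4, -0.1, 0.8]
gripper_width: 0.819
```

Run:
```python
from h import *
np.set_printoptions(precision=4,suppress=True)
s=robot.observe()
p,d=vision.snapshot("wrist"); cv2.imwrite("pics/w10.png",cv2.resize(p[80:380,220:420,::-1],None,fx=2,fy=2))
print(s["time"],s["wrist_force"],s["gripper_width"]*.0854,s["tool_pos"])
vv,uu=np.mgrid[150:380,240:420]; P=pts("wrist",np.c_[uu.ravel(),vv.ravel()],d,s)
m=(P[:,2]>.131)&(P[:,2]<.153)&(abs(P[:,0]-.5287)<.025)&(abs(P[:,1]+.1985)<.03);q=P[m];print(q.min(0),q.max(0),cv2.minEnclosingCircle((q[:,:2]*1000).astype(np.float32)))
```

```text
11.5 [-0.4142 -0.0568  0.8352] 0.06995081077757391 [ 0.5282 -0.1986  0.1137]
[ 0.507  -0.2159  0.131 ] [ 0.5504 -0.1756  0.1508] ((528.6434326171875, -197.1727294921875), 21.76548957824707)
```

View pics/w10.png

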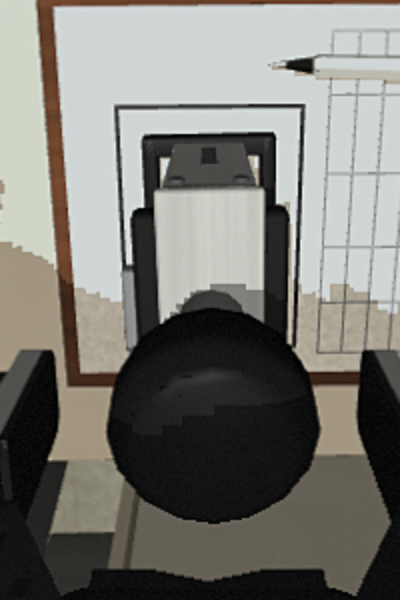

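The knob is back up (top at 0.150), and the stamp stands square in the box. I'll regrip, lift straight up, and carry it to the bare worktop near where it started.

Call:
servo_tool(
  rows=[
    {"ax": 0,"ay": 0,"az": 0,"tx": 0,"ty": 0,"tz": 0,"claw": 0.03},
    {"ax": 0,"ay": 0,"az": 0,"tx": 0,"ty": 0,"tz": 0,"claw": 0.03},
    {"ax": 0,"ay": 0,"az": 0,"tx": 0,"ty": 0,"tz": 0,"claw": 0.03},
    {"ax": 0,"ay": 0,"az": 0,"tx": 0,"ty": 0,"tz": 0,"claw": 0.03},
    {"ax": 0,"ay": 0,"az": 0,"tx": 0,"ty": 0,"tz": 0,"claw": 0.03},
    {"ax": 0,"ay": 0,"az": 0,"tx": 0,"ty": 0,"tz": -0.01,"claw": 0.03},
    {"ax": 0,"ay": 0,"az": 0,"tx": 0,"ty": 0,"tz": -0.02,"claw": 0.03},
    {"ax": 0,"ay": 0,"az": 0,"tx": 0,"ty": 0,"tz": -0.025,"claw": 0.03},
    {"ax": 0,"ay": 0,"az": 0,"tx": 0,"ty": 0,"tz": 0,"claw": 0.03},
    {"ax": 0,"ay": 0,"az": 0,"tx": 0,"ty": 0,"tz": 0,"claw": 0.03},
  ],
  newtons=70,
)

```text
time: 12.8
tool_pos: [0.5275, -0.198, 0.1679]
tool_rot: [1.0, -0.011, -0.001, -0.0]
wrist_force: [-0.5, 0.2, -5.1]
gripper_width: 0.489
```

Call:
servo_tool(
  rows=[
    {"ax": 0,"ay": 0,"az": 0,"tx": -0.007,"ty": -0.018,"tz": 0,"claw": 0.03},
    {"ax": 0,"ay": 0,"az": 0,"tx": -0.013,"ty": -0.035,"tz": 0,"claw": 0.03},
    {"ax": 0,"ay": 0,"az": 0,"tx": -0.0135,"ty": -0.035,"tz": 0,"claw": 0.03},
    {"ax": 0,"ay": 0,"az": 0,"tx": -0.0135,"ty": -0.036,"tz": 0,"claw": 0.03},
    {"ax": 0,"ay": 0,"az": 0,"tx": -0.0135,"ty": -0.036,"tz": 0,"claw": 0.03},
    {"ax": 0,"ay": 0,"az": 0,"tx": -0.013,"ty": -0.035,"tz": 0,"claw": 0.03},
    {"ax": 0,"ay": 0,"az": 0,"tx": -0.012,"ty": -0.032,"tz": 0,"claw": 0.03},
    {"ax": 0,"ay": 0,"az": 0,"tx": -0.006,"ty": -0.015,"tz": 0,"claw": 0.03},
    {"ax": 0,"ay": 0,"az": 0,"tx": 0,"ty": 0,"tz": 0,"claw": 0.03},
    {"ax": 0,"ay": 0,"az": 0,"tx": 0,"ty": 0,"tz": 0,"claw": 0.03},
  ],
)

```text
time: 14.05
tool_pos: [0.442, 0.045, 0.1686]
tool_rot: [1.0, -0.012, -0.0, 0.0]
wrist_force: [-0.2, -0.0, -4.0]
gripper_width: 0.484
```

Run:
```python
from h import *
s=robot.observe()
p,d=vision.snapshot("wrist"); cv2.imwrite("pics/w11.png",p[:,:,::-1])
p,d2=vision.snapshot("side"); cv2.imwrite("pics/s11.png",p[:,:,::-1])
p,d2=vision.snapshot("top"); cv2.imwrite("pics/t11.png",cv2.resize(p[110:290,195:445,::-1],None,fx=3.2,fy=3.2))
print(s["time"],s["wrist_force"],s["gripper_width"]*.0854); plan((.442,.045,.108),-1,1,s)
```

```text
14.05 [-0.23644667 -0.04875335 -4.02889545] 0.0413321794337882
yaw -1.3203730168922239 tilt 0.026884759405404926 pos [0.44196122 0.04501401 0.16861652]
0 tx 0.0000 ty 0.0000 tz 0.0606 az -0.32
```

View pics/w11.png

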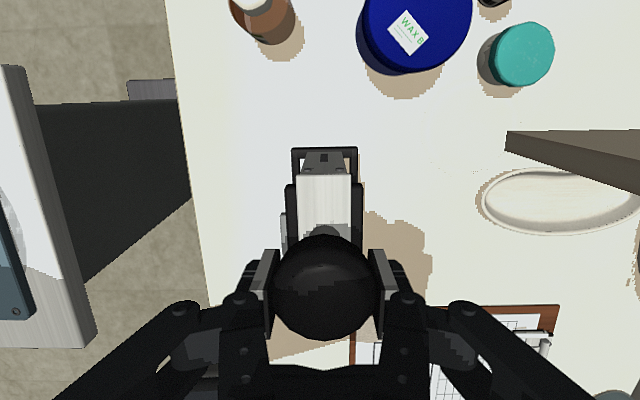

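View pics/t11.png

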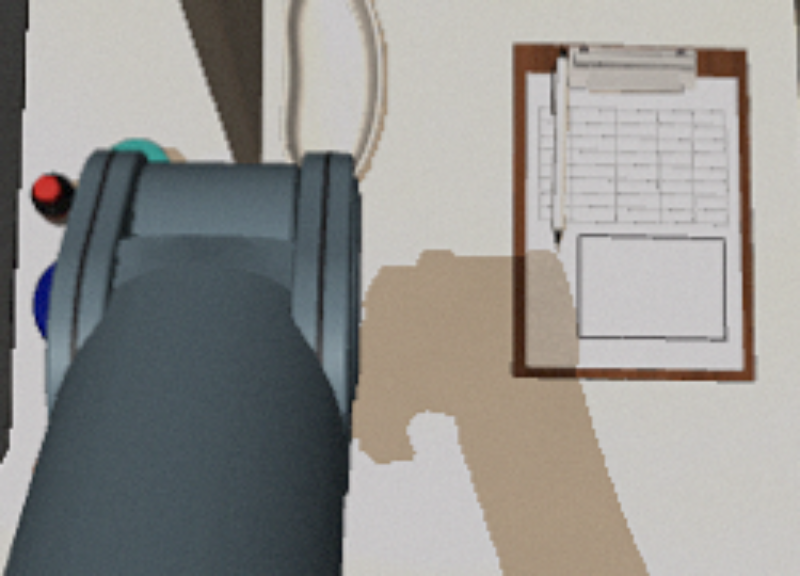

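View pics/s11.png

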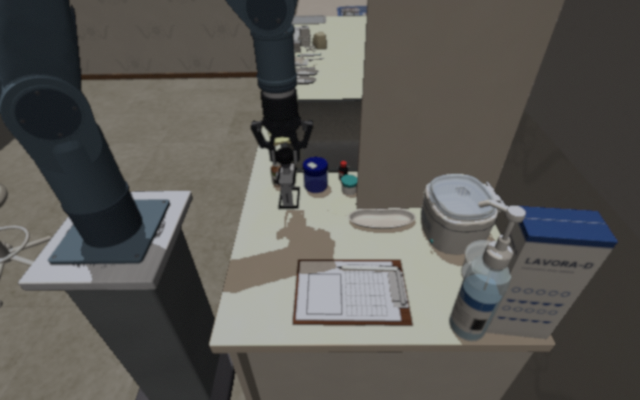

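The pen and clipboard are unmoved. No print shows in the box, but the simulator may not draw ink. The force stop and the measured 22–23 mm of knob travel both say the press was full. Now I'll lower the stamp onto the bare worktop.

Call:
servo_tool(
  rows=[
    {"ax": 0,"ay": 0,"az": 0,"tx": 0,"ty": 0,"tz": 0.015,"claw": 0.03},
    {"ax": 0,"ay": 0,"az": 0,"tx": 0,"ty": 0,"tz": 0.02,"claw": 0.03},
    {"ax": 0,"ay": 0,"az": 0,"tx": 0,"ty": 0,"tz": 0.015,"claw": 0.03},
    {"ax": 0,"ay": 0,"az": 0,"tx": 0,"ty": 0,"tz": 0.005,"claw": 0.03},
    {"ax": 0,"ay": 0,"az": 0,"tx": 0,"ty": 0,"tz": 0.002,"claw": 0.03},
    {"ax": 0,"ay": 0,"az": 0,"tx": 0,"ty": 0,"tz": 0.001,"claw": 0.03},
    {"ax": 0,"ay": 0,"az": 0,"tx": 0,"ty": 0,"tz": 0,"claw": 0.03},
    {"ax": 0,"ay": 0,"az": 0,"tx": 0,"ty": 0,"tz": 0,"claw": 0.03},
  ],
)

```text
time: 15.2
tool_pos: [0.4425, 0.0456, 0.1111]
tool_rot: [1.0, -0.011, 0.0, -0.0]
wrist_force: [0.6, -0.5, -4.8]
gripper_width: 0.487
```

Still hanging at −4.8 N, about 2–3 mm to go.

Call:
servo_tool(
  rows=[
    {"ax": 0,"ay": 0,"az": 0,"tx": 0,"ty": 0,"tz": 0.0015,"claw": 0.03},
    {"ax": 0,"ay": 0,"az": 0,"tx": 0,"ty": 0,"tz": 0.001,"claw": 0.03},
    {"ax": 0,"ay": 0,"az": 0,"tx": 0,"ty": 0,"tz": 0.0005,"claw": 0.03},
    {"ax": 0,"ay": 0,"az": 0,"tx": 0,"ty": 0,"tz": 0,"claw": 0.03},
  ],
)

```text
time: 15.7
tool_pos: [0.4425, 0.0455, 0.1081]
tool_rot: [1.0, -0.011, 0.0, -0.0]
wrist_force: [0.7, -0.1, 2.4]
gripper_width: 0.486
```

Contact at +2.4 N. I'll open slowly, then retreat straight up.

Call:
servo_tool(
  rows=[
    {"ax": 0,"ay": 0,"az": 0,"tx": 0,"ty": 0,"tz": 0,"claw": 0.055},
    {"ax": 0,"ay": 0,"az": 0,"tx": 0,"ty": 0,"tz": 0,"claw": 0.085},
    {"ax": 0,"ay": 0,"az": 0,"tx": 0,"ty": 0,"tz": 0,"claw": 0.085},
    {"ax": 0,"ay": 0,"az": 0,"tx": 0,"ty": 0,"tz": 0,"claw": 0.085},
    {"ax": 0,"ay": 0,"az": 0,"tx": 0,"ty": 0,"tz": 0,"claw": 0.085},
    {"ax": 0,"ay": 0,"az": 0,"tx": 0,"ty": 0,"tz": -0.02,"claw": 0.085},
    {"ax": 0,"ay": 0,"az": 0,"tx": 0,"ty": 0,"tz": -0.04,"claw": 0.085},
    {"ax": 0,"ay": 0,"az": 0,"tx": 0,"ty": 0,"tz": -0.04,"claw": 0.085},
    {"ax": 0,"ay": 0,"az": 0,"tx": 0,"ty": 0,"tz": -0.03,"claw": 0.085},
    {"ax": 0,"ay": 0,"az": 0,"tx": 0,"ty": 0,"tz": 0,"claw": 0.085},
    {"ax": 0,"ay": 0,"az": 0,"tx": 0,"ty": 0,"tz": 0,"claw": 0.085},
  ],
)

```text
time: 17.08
tool_pos: [0.4417, 0.0455, 0.2372]
tool_rot: [1.0, -0.011, -0.0, 0.0]
wrist_force: [0.1, 0.2, 0.2]
gripper_width: 0.999
```

Run:
```python
from h import *
np.set_printoptions(precision=4,suppress=True)
s=robot.observe()
p,d=vision.snapshot("wrist"); cv2.imwrite("pics/w12.png",p[:,:,::-1])
p2,d2=vision.snapshot("side"); cv2.imwrite("pics/s12.png",cv2.resize(p2[130:330,250:430,::-1],None,fx=3,fy=3))
print(s["time"],s["wrist_force"],s["gripper_width"],s["tool_pos"])
vv,uu=np.mgrid[0:260,220:480]; P=pts("wrist",np.c_[uu.ravel(),vv.ravel()],d,s)
def c(lo,hi,x,y,r):
  q=P[(P[:,2]>lo)&(P[:,2]<hi)&(np.hypot(P[:,0]-x,P[:,1]-y)<r)];print(len(q),q.mean(0),q.max(0),cv2.minEnclosingCircle((q[:,:2]*1000).astype(np.float32)))
c(.12,.155,.442,.045,.05);c(.074,.09,.504,.171,.05);c(.075,.09,.395,.18,.04)
```

```text
17.075 [0.0728 0.153  0.2372] 0.9994599391419664 [0.4417 0.0455 0.2372]
2436 [0.4427 0.0494 0.1402] [0.4639 0.0681 0.1449] ((442.6790466308594, 46.38362121582031), 21.80191421508789)
5302 [0.5039 0.169  0.0795] [0.5401 0.1966 0.0835] ((505.1195983886719, 171.37960815429688), 35.21416091918945)
830 [0.3993 0.1861 0.0834] [0.4108 0.1976 0.0865] ((399.0492248535156, 187.18692016601562), 12.904906272888184)
```

View pics/w12.png

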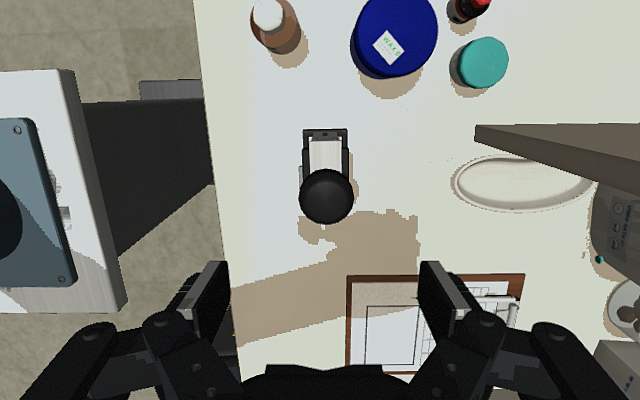

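View pics/s12.png

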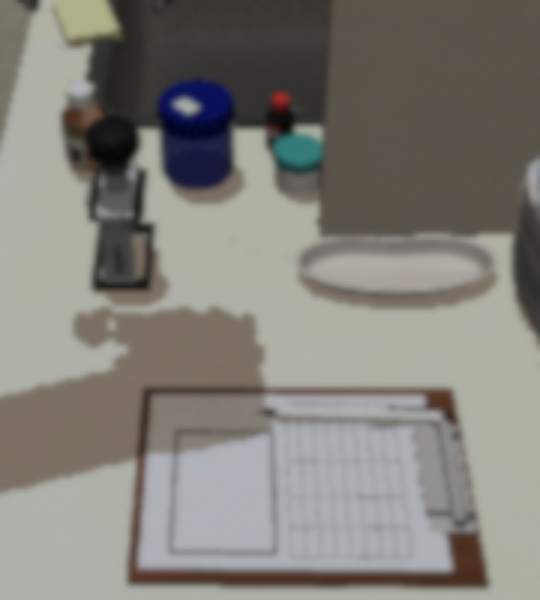

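The stamp stands upright at (0.443, 0.046) with its knob up, the gripper is clear, and the bottle, jar and pen are where they were. Handing in.

```bash
python3 -c "
from bench import robot
print(robot.close_job())"
```

```text
the job is handed in; nothing more can be done
None
```

I stamped the box, put the stamp back on the bare worktop and handed the job in; the last look was at about 17 s of the 61 s allowed.

- **Press:** The foot stood squarely inside the thick-lined box, about 10 mm clear on each side I could see. I pressed the knob to its stop for about half a second. The knob top dropped from about 150 to 127 mm above the worktop. The force rose to 27 N against a spring of about 12 N, with almost no further travel. The knob then sprang back up.
- **Put down:** I lifted the stamp straight up and stood it upright at about (0.443, 0.046), clear of the clipboard.
- **Last checks:** The knob is up (top at 0.145 m), the gripper is open about 90 mm above it, and the wrist force is near zero. The jar, bottle and pen look unmoved within measuring error.
- **Disagreement:** No ink shows in the box in any picture afterwards. I took this as the simulator not drawing ink and did not press a second time, so the evidence for the print is the knob travel and the force, not a visible mark.
- **Along the way:** The first move call was refused for missing fields and nothing moved. My first grip on the knob was about 4 mm off centre, so I redid it before lifting.

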